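Set out the pinning station

TASK

Set out the pinning station, left and right as seen from the robot: on the cork floor of the walnut box stand the stepped block in the middle with its length running front to back, the tall vial to its left and the squat vial to its right, all three in one row along the long middle line of the box with about two centimetres or more clear between neighbours. Set the jade dish in the middle of the marble slab with the wooden lid centred on top of it. Keep both vials upright all the while, and leave the probe and the amber jar where they are.

Things in the scene. Friction and masses are not known exactly. Their poses are not given: they have to be found in the camera images.
- walnut_box: Shallow open walnut box, fixed to the desk, 125 mm front to back (its x, pointing away from the robot) by 210 mm left to right (its y, pointing to the left as seen from the robot) by 20 mm high, walls 6 mm, turned up to 0.2 rad; a brass plate marks the front, the long side that faces the robot. Its cork floor (113 x 198 mm) lies 9 mm above the desk. Origin: centre of the underside, z up. 
- slab: Square white marble slab, fixed to the desk, 120 x 120 mm, 10 mm thick. Origin: centre of the underside, z up. 
- dish: Small round jade-green ceramic dish with a fluted edge, open on top: 57 mm across at the rim, 48 mm at the foot, 22 mm high, nearly upright sides 4 mm thick. Loose, about 0.09 kg. Origin: centre of the underside, z up. 
- lid: Flat round lid of plain wood: disc 58 mm across and 5 mm thick with an upright round knob 18 mm across on its centre, top of the knob 30 mm above the underside. The underside is plain: it rests on the rim of the dish. Loose, about 0.03 kg. Origin: centre of the underside, z up. 
- block: Stepped wooden pinning block 66 mm long (its x) by 24 mm wide (its y): three steps, each 22 mm long, 12, 21 and 30 mm high, rising towards its +x. Loose, about 0.035 kg; its centre of mass lies about 6 mm from the middle towards the high end. Origin: centre of the 66 x 24 mm underside, z up.
- tall_vial: Slim tall vial of white frosted glass, standing: 22 mm across, glass 66 mm high, with a cork stopper 14 mm across to 75 mm. Loose, about 0.035 kg. Origin: centre of the underside, z up. 
- squat_vial: Squat vial of white frosted glass, standing: 36 mm across, glass 36 mm high, with a cork stopper 20 mm across to 44 mm. Loose, about 0.045 kg. Origin: centre of the underside, z up. 
- probe: Steel dissecting probe, loose, lying on the desk between the box and the slab along its x: square handle 8 x 8 x 75 mm towards -x (its middle 30 mm behind the origin), thin needle to 68 mm ahead of the origin. Bystander. Origin: on the desk under its axis.
- jar: Amber glass jar with a black cap, loose, 50 mm across, 78 mm high, at the left of the things. Bystander. Origin: centre of the underside, z up. 

How it is judged:
At the end, for the whole second after the job is handed in: Dish centred on slab to 15 mm, lid flat on it to 8 mm. On the cork: block within 15 mm of box centre and 0.25 rad of front-to-back; tall vial 30-90 mm left, squat vial 35-84 mm right of box centre, both within 15 mm of the long middle line. All upright to 0.1 rad, at rest, released (horizontal distance between dish and slab below 0.015 m and z of dish in the frame of slab between 0.007 and 0.013 m and horizontal distance between lid and dish below 0.008 m and z of lid in the frame of dish between 0.019 and 0.025 m and horizontal distance between block and walnut_box below 0.015 m and angle between the x axis of block and the x axis of walnut_box, either way round below 0.25 rad and y of tall_vial in the frame of walnut_box between 0.03 and 0.09 m and y of squat_vial in the frame of walnut_box between -0.084 and -0.035 m and x of tall_vial in the frame of walnut_box between -0.015 and 0.015 m and x of squat_vial in the frame of walnut_box between -0.015 and 0.015 m and z of block in the frame of walnut_box between 0.006 and 0.012 m and z of tall_vial in the frame of walnut_box between 0.006 and 0.012 m and z of squat_vial in the frame of walnut_box between 0.006 and 0.012 m and angle between each of dish, lid, block, tall_vial, squat_vial's own z axis and vertical below 0.1 rad and linear speed of each of dish, lid, block, tall_vial, squat_vial below 0.01 m/s); the robot touches nothing.
It fails at once if a vial is tipped over (more than 0.6 rad) (angle between any of tall_vial, squat_vial's own z axis and vertical above 0.6 rad).
It fails at once if the probe or the amber jar is moved by more than 15 mm (distance of any of probe, jar from where it was at the start of the episode above 0.015 m).
It also fails if it takes over 134 s, if anything falls off the work surface, if the arm or the gripper's body presses on something with over 40 N, if the wrist force passes 120 N, or if a joint passes its speed limit or range.

ROBOT

A 7-joint arm with a two-finger parallel gripper is mounted at the origin on the work surface. World frame = base frame: x ahead of the robot, y to its left, z up, the work surface at z = 0. Lengths are in m, angles in rad, forces in N, time in s.
With the tool pointing down it reaches from about 0.425 to 0.975 m from the base axis. Payload 16.7 kg.
Tool frame: the origin (TCP) lies at the centre of the arm's flange, where the gripper is bolted on; the fingertips stand 173 mm ahead of it and the grasp point (between the pads) lies 155 mm ahead of it; z points along the fingers, y is the line along which they close (so a half turn about z gives the same grasp; the last joint's range is limited). The gripper opens to 85 mm and grips with 20 to 120 N. Pads are 22 mm wide; open, the fingers measure 114 mm over their backs; the gripper's body (76 mm by 85 mm) begins 54 mm behind the grasp point. The pads swing forward as they close: fully open they stand 13 mm farther back than shut.
Start: joints at [-0.149, 0.426, 0.074, 1.606, -0.034, 1.111, -0.067], TCP at [0.675, -0, 0.405] pointing down, gripper open.
Joint ranges: [-2.85, 2.85], [-0.5, 2.14], [-1.23, 1.37], [0.21, 2.46], [-1.02, 4.16], [0.16, 2.05], [-2.73, 2.73]. Speed limits (rad/s): [1.89, 1.89, 2.39, 2.39, 3.01, 3.01, 3.01].

INTERFACE

Orientations are given as a unit quaternion [w, x, y, z].
In Python, from plant import env gives the robot as it stands.
- The arm moves only by the tool send_rows, never from a script. Its argument "targets" is one flat list of numbers, 7 for each row, row after row: the shift along the tool's x, y, z in mm, then the turn, a rotation vector about the tool's x, y, z in degrees, then the finger opening in mm, from 0 to 85.4. A call has 1 to 20 rows; each row is the pose to reach, as a shift and turn from the pose commanded when the call began, along the tool's axes at that moment; what a row does not reach only later rows make up. A row lasts 1/8 s, in which the tool goes at most 62.5 mm and 10.7 degrees, less where a joint would pass 70% of its speed; a pose out of reach is approached as far as the arm can. A call with a gripper value outside its range is refused whole. The fingers move at their own pace and stop on an object; the grip force is fixed at half the most. Time passes only in rows, so rows that repeat a pose let the fingers close. It gives the time, the measured TCP pose, the force, the opening and the grip force at its end, in the units of the state.
- env.sense(): the state, without advancing time (a new reading comes with each control period).
- env.read_camera(name): name is "scene" or "side" or "wrist"; returns a dict with "color" (384x512x3 uint8, red, green, blue), "fx", "fy", "cx", "cy" (pixels), "position" and "rotation" of the camera in the world; the wrist camera has in their place "T_tool_cam" (4x4, takes a point from camera to tool coordinates, whose origin is the TCP and whose axes are the flange's). Camera axes: x right, y down, z forward; pixel columns grow to the right and rows downward; lengths in m; the calibration is good to about 2 mm. The wrist camera is an equidistant fisheye: a pixel r from the principal point sees the ray r / f radians off the axis. A picture is of the moment at which its call begins: read the wrist's pose just before it. There is no depth.
- env.hand_in(): hands the job in; it is judged then, once.
The state is a dict: "t": time; "joints": joint angles; "qd": joint speeds; "joint_efforts": joint torques, N m; "tcp_pos": TCP position; "tool_rot": TCP orientation; "wrist_force": force on the tool from outside, world axes, zero at the start; "wrist_torque": the same for the moment, N m; "width": finger opening in m; "gripper_force": force on a finger pad.
Only numpy, scipy, OpenCV 4.12 (cv2) and the standard library are available. Lean on these libraries where they do the work, as an engineer would, in place of code of your own. Each camera call takes 0.05 s, during which the arm holds its last target. There are 200 camera calls.

## Working session

There is one attempt and no reset: what is moved stays moved. The work goes in short steps, Python scripts to look and compute and a tool call to move; the robot and the scene stay as the last step left them, time stands still between calls to the robot, and variables do not carry over. Pictures are saved under pics/ and viewed, at most 14 in all, crops included, and the job is handed in when it is done.

Besides the shell and the picture viewer there is one more tool, called after "Call:" in YAML: its name, and indented under it one key for each argument. send_rows: Moves the arm, as the interface text tells. Its arguments: {"type":"object","properties":{"targets":{"type":"array"}},"required":["targets"]}

```bash
mkdir -p pics
cat > h.py <<'E'
import numpy as np, cv2
from plant import env
def save(n,img): cv2.imwrite('pics/'+n+'.png',cv2.cvtColor(img,cv2.COLOR_RGB2BGR))
def ray(c,u,v,z):
    d=np.array(c['rotation'])@np.array([(u-c['cx'])/c['fx'],(v-c['cy'])/c['fy'],1]); p=np.array(c['position'])
    return p+d*(z-p[2])/d[2]
def proj(c,P):
    q=np.array(c['rotation']).T@(np.array(P)-np.array(c['position'])); return c['fx']*q[0]/q[2]+c['cx'],c['fy']*q[1]/q[2]+c['cy']
E
python3 - <<'E'
from h import *
s=env.sense(); print(s['tcp_pos'],s['tool_rot'],s['t'])
for n in('scene','side','wrist'):
    c=env.read_camera(n); save(n+'0',c['color']); print(n,{k:np.round(v,3).tolist() for k,v in c.items() if k!='color'})
    np.save(n+'0.npy',c,allow_pickle=True)
E
```

```text
[ 6.74796906e-01 -1.24905687e-05  4.03992751e-01] [-4.26470355e-04  7.07101624e-01  7.07111625e-01 -5.11069190e-04] 0.0
scene {'fx': 450.632, 'fy': 450.632, 'cx': 255.084, 'cy': 197.674, 'position': [1.243, -0.176, 1.204], 'rotation': [-0.234, 0.789, 0.543, -0.167]}
side {'fx': 424.523, 'fy': 424.523, 'cx': 255.739, 'cy': 188.59, 'position': [0.202, -0.702, 0.677], 'rotation': [-0.43, 0.879, -0.188, 0.086]}
wrist {'fx': 297.319, 'fy': 297.319, 'cx': 254.678, 'cy': 188.681, 'T_tool_cam': [[-0.001, -0.958, -0.286, 0.073], [1.0, -0.0, -0.002, -0.0], [0.002, -0.286, 0.958, 0.029], [0.0, 0.0, 0.0, 1.0]]}
```

View pics/scene0.png

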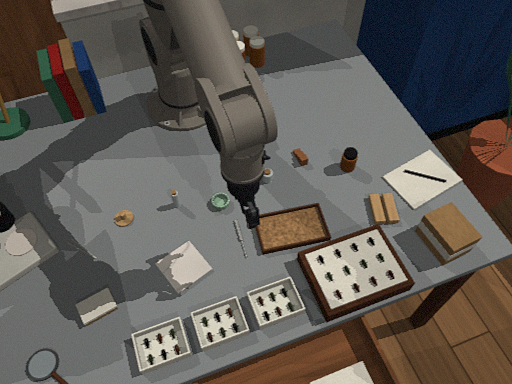

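View pics/side0.png

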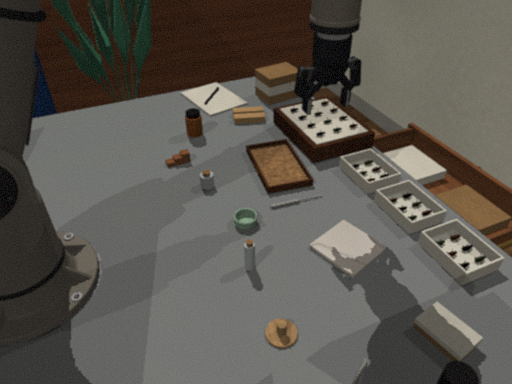

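View pics/wrist0.png

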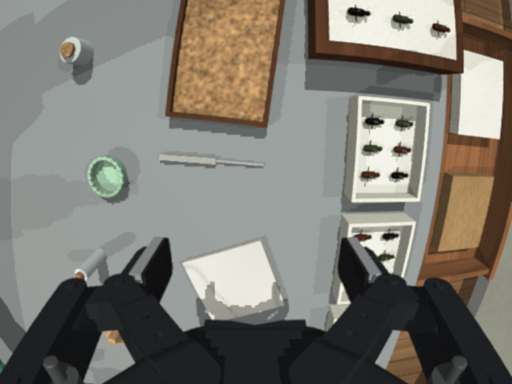

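```bash
cat >> h.py <<'E'
from scipy.spatial.transform import Rotation as R
def load(n):
    c=np.load(n+'.npy',allow_pickle=True).item(); c=dict(c)
    if 'rotation' in c and np.size(c['rotation'])==4: 
        q=np.array(c['rotation']); c['rotation']=R.from_quat(q[[1,2,3,0]]).as_matrix()
    return c
def cam(n):
    c=dict(env.read_camera(n)); np.save('tmp.npy',c,allow_pickle=True); return load('tmp')
E
python3 - <<'E'
from h import *
s=load('side0'); w=load('scene0')
P=lambda c,u,v,z:np.round(ray(c,u,v,z)*1000).tolist()[:2]
for n,a,b,z in [('lidknob',(281,322),(123,214),.03),('tallcork',(249,242),(173,191),.075),('squatcork',(207,172),(268,173),.044),('dishrim',(245,215),(220,200),.022),('jar',(194,112),(350,152),.078),('blockhigh?',(184,153),(297,152),.03)]:
    print(n,P(s,*a,z),P(w,*b,z))
print('box',[P(s,u,v,.02) for u,v in[(247,145),(290,141),(312,183),(267,190)]],[P(w,u,v,.02) for u,v in [(257,217),(318,206),(329,238),(264,251)]])
print('slab',[P(s,u,v,.01) for u,v in[(345,222),(385,249),(353,274),(310,244)]],[P(w,u,v,.01) for u,v in [(186,243),(213,267),(183,292),(157,266)]])
a=cv2.resize(s['color'][110:350,150:340],None,fx=2,fy=2,interpolation=2)
b=cv2.resize(w['color'][140:240,100:320],None,fx=1.9,fy=1.9,interpolation=2)
im=np.zeros((480,800,3),np.uint8); im[:,:380]=a; im[:190,382:800]=b[:190,:418]
c=cv2.resize(s['color'][140:175,155:220],None,fx=6,fy=6,interpolation=2); im[200:410,390:780]=c
save('crop1',im)
E
```

```text
lidknob [417.0, -311.0] [424.0, -311.0]
tallcork [426.0, -148.0] [429.0, -147.0]
squatcork [438.0, 155.0] [449.0, 156.0]
dishrim [472.0, -15.0] [477.0, -17.0]
jar [489.0, 416.0] [490.0, 422.0]
blockhigh? [415.0, 286.0] [393.0, 283.0]
box [[596.0, 266.0], [719.0, 233.0], [676.0, 29.0], [559.0, 51.0]] [[576.0, 70.0], [607.0, 261.0], [721.0, 243.0], [692.0, 48.0]]
slab [[678.0, -121.0], [708.0, -229.0], [606.0, -258.0], [569.0, -149.0]] [[579.0, -158.0], [682.0, -107.0], [724.0, -208.0], [621.0, -257.0]]
```

View pics/crop1.png

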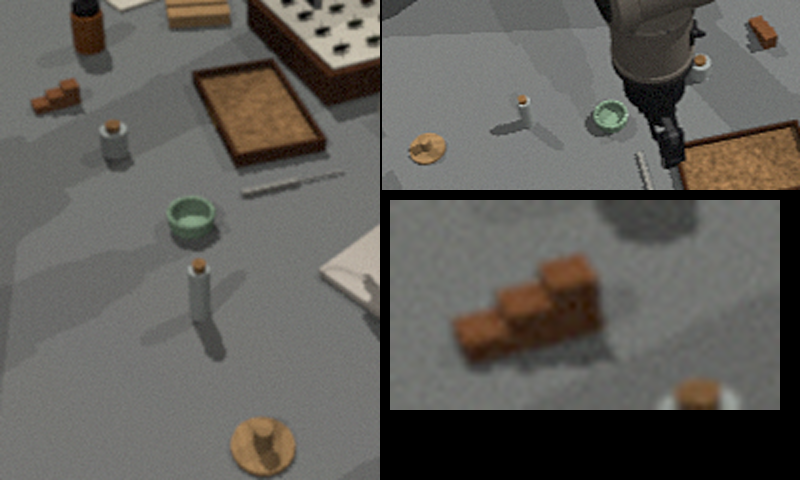

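```bash
cat >> h.py <<'E'
def wray(c,s,u,v,z):
    dx,dy=u-c['cx'],v-c['cy']; r=np.hypot(dx,dy); th=r/c['fx']
    d=np.array([dx/r*np.sin(th),dy/r*np.sin(th),np.cos(th)]) if r>0 else np.array([0,0,1.])
    T=np.array(c['T_tool_cam']); q=np.array(s['tool_rot']); Rt=R.from_quat(q[[1,2,3,0]]).as_matrix()
    p=Rt@T[:3,3]+np.array(s['tcp_pos']); d=Rt@T[:3,:3]@d
    return p+d*(z-p[2])/d[2]
def wlook(n):
    s=env.sense(); c=dict(env.read_camera('wrist')); save(n,c['color']); np.save(n+'.npy',c,allow_pickle=True); np.save(n+'_s.npy',s,allow_pickle=True); return c,s
def wl(n): return np.load(n+'.npy',allow_pickle=True).item(),np.load(n+'_s.npy',allow_pickle=True).item()
def W(c,s,pts,z): return [np.round(wray(c,s,u,v,z)*1000,1).tolist()[:2] for u,v in pts]
E
python3 - <<'E'
from h import *
c=load('wrist0'); s=env.sense()
print('box low corners',W(c,s,[(167,118),(267,127)],.02),'edge pts',W(c,s,[(180,3),(284,20)],.02))
print('slab',W(c,s,[(183,264),(262,240),(287,298)],.01))
print('dish',W(c,s,[(105,175)],.022),'squat',W(c,s,[(69,48)],.044),'tall',W(c,s,[(80,276)],.075))
E
```

```text
box low corners [[566.9, 56.8], [688.5, 43.4]] edge pts [[583.6, 201.3], [708.6, 174.5]]
slab [[569.6, -150.3], [683.7, -109.3], [722.9, -210.0]]
dish [[473.4, -13.5]] squat [[441.0, 158.2]] tall [[432.6, -142.7]]
```

Call:
send_rows:
  targets: [-4,-50,20,0,0,0,85,-8,-100,50,0,0,0,85,-12,-150,80,0,0,0,85,-16,-200,110,0,0,0,85,-16,-200,140,0,0,0,85,-16,-200,140,0,0,0,85,-16,-200,140,0,0,0,85,-16,-200,140,0,0,0,85]

```text
t: 1.15
tcp_pos: [0.4757, -0.016, 0.2657]
tool_rot: [0.0, 0.707, 0.707, 0.001]
wrist_force: [0.3, -0.4, -0.5]
width: 0.0847
gripper_force: 0.0
```

Run:
```python
from h import *
c,s=wlook('w1'); print(s['tcp_pos'],s['tool_rot'],s['t'])
```

```text
[ 0.47571189 -0.01595564  0.26565646] [4.72931351e-04 7.07133301e-01 7.07079856e-01 5.90483870e-04] 1.15
```

View pics/w1.png

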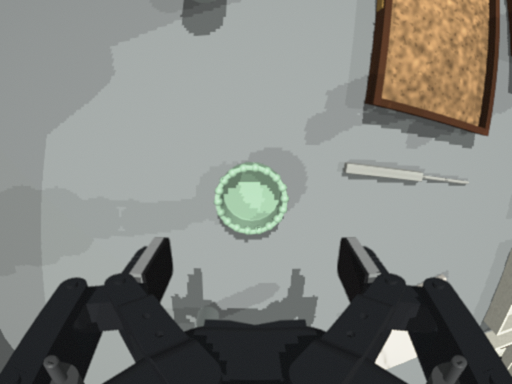

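Run:
```python
from h import *
c,s=wl('w1')
m=cv2.inRange(cv2.cvtColor(c['color'],cv2.COLOR_RGB2HSV),(55,50,60),(90,255,255)); k=max(cv2.findContours(m,0,1)[0],key=cv2.contourArea)
o,r=cv2.minEnclosingCircle(k); print(o,r,W(c,s,[o],.022))
print('box',W(c,s,[(370,102),(490,133)],.02), 'probe',W(c,s,[(345,168),(468,182)],.004))
```

```text
(265.0, 222.0) 9.999999747378752e-05 [[483.7, -34.4]]
box [[562.8, 60.4], [692.6, 45.6]] probe [[550.3, 5.2], [685.8, -5.8]]
```

Run:
```python
from h import *
c,s=wl('w1')
print(c['color'][180,225],c['color'][199,251])
I=c['color'].astype(int); m=((I[...,1]-I[...,0])>15).astype(np.uint8)*255; k=max(cv2.findContours(m,0,1)[0],key=cv2.contourArea)
o,r=cv2.minEnclosingCircle(k); print(o,r,W(c,s,[o,(251.5,199)],.022))
```

```text
[196 231 201] [190 227 195]
(250.99891662597656, 198.30776977539062) 37.44569396972656 [[472.9, -14.8], [473.3, -15.4]]
```

Call:
send_rows:
  targets: [1,-3,30,0,0,0,85,1,-3,60,0,0,0,85,1,-3,80,0,0,0,85,1,-3,92,0,0,0,85,1,-3,92,0,0,0,85,1,-3,92,0,0,0,40,1,-3,92,0,0,0,40,1,-3,92,0,0,0,40,1,-3,92,0,0,0,40,1,-3,92,0,0,0,40,1,-3,92,0,0,0,40]

```text
t: 2.58
tcp_pos: [0.4723, -0.015, 0.174]
tool_rot: [0.0, 0.707, 0.707, 0.001]
wrist_force: [-4.8, -0.3, 19.7]
width: 0.053
gripper_force: 59.2
```

Call:
send_rows:
  targets: [0,0,-20,0,0,0,40,0,0,-60,0,0,0,40,0,20,-100,0,0,0,40,-40,60,-110,0,0,0,40,-80,100,-110,0,0,0,40,-120,140,-110,0,0,0,40,-169,174,-110,0,0,0,40,-169,174,-110,0,0,0,40,-169,174,-110,0,0,0,40,-169,174,-110,0,0,0,40]

```text
t: 3.82
tcp_pos: [0.6457, -0.1828, 0.283]
tool_rot: [-0.0, 0.707, 0.708, 0.0]
wrist_force: [0.1, 0.9, -1.4]
width: 0.0526
gripper_force: 63.9
```

Run:
```python
from h import *
c,s=wlook('w2'); print(s['tcp_pos'],s['tool_rot'],s['t'],s['width'])
```

```text
[ 0.64565802 -0.18284453  0.28297306] [-2.10226213e-04  7.06659059e-01  7.07554169e-01  1.68812914e-04] 3.825 0.052585055114166085
```

View pics/w2.png

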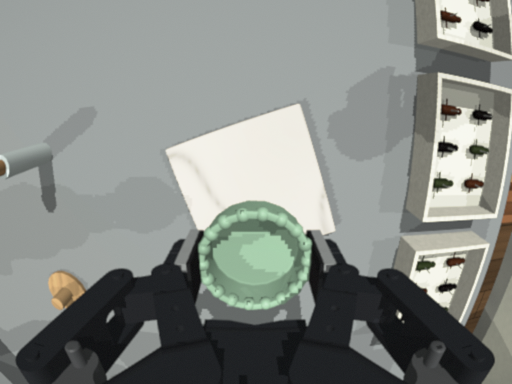

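Run:
```python
from h import *
c,s=wl('w2')
p=np.array(W(c,s,[(167,151),(300,105),(334,231)],.01)); print(p, np.linalg.norm(p[0]-p[1]),np.linalg.norm(p[1]-p[2]))
e=(p[1]-p[0])/np.linalg.norm(p[1]-p[0]); print('ctr',(p[0]+p[1])/2+60*np.array([e[1],-e[0]]),(p[0]+p[2])/2)
print('dish',W(c,s,[(255,254)],s['tcp_pos'][2]-.174+.022))
```

```text
[[ 570.3 -149.2]
 [ 682.1 -111.5]
 [ 718.4 -223.4]] 117.98529569399746 117.64055423194841
ctr [ 645.37188059 -187.20454243] [ 644.35 -186.3 ]
dish [[645.5, -178.7]]
```

Call:
send_rows:
  targets: [-6,0,40,0,0,0,40,-6,0,75,0,0,0,40,-6,0,92,0,0,0,40,-6,0,97,0,0,0,40,-6,0,98,0,0,0,40,-6,0,98,0,0,0,40,-6,0,98,0,0,0,70,-6,0,98,0,0,0,85,-6,0,98,0,0,0,85,-6,0,98,0,0,0,85,-6,0,70,0,0,0,85,-6,0,30,0,0,0,85,-6,0,-20,0,0,0,85,-6,0,-20,0,0,0,85,-6,0,-20,0,0,0,85]

```text
t: 5.75
tcp_pos: [0.6457, -0.1899, 0.3024]
tool_rot: [-0.0, 0.707, 0.707, -0.0]
wrist_force: [0.3, 0.3, -1.4]
width: 0.085
gripper_force: 0.0
```

```bash
cat >> h.py <<'E'
def green(c):
    I=c['color'].astype(int); m=((I[...,1]-I[...,0])>15).astype(np.uint8)*255; k=max(cv2.findContours(m,0,1)[0],key=cv2.contourArea); return cv2.minEnclosingCircle(k)
E
python3 - <<'E'
from h import *
c,s=wlook('w3'); print(s['tcp_pos'],s['t'],s['width'])
o,r=green(c); print(o,r,W(c,s,[o],.032))
print('lid knob approx',W(c,s,[(60,290)],.03))
E
```

```text
[ 0.64574477 -0.18993926  0.30244068] 5.75 0.08496178146730113
(255.7187042236328, 190.14266967773438) 33.30100631713867 [[646.1, -190.5]]
lid knob approx [[410.5, -317.2]]
```

View pics/w3.png

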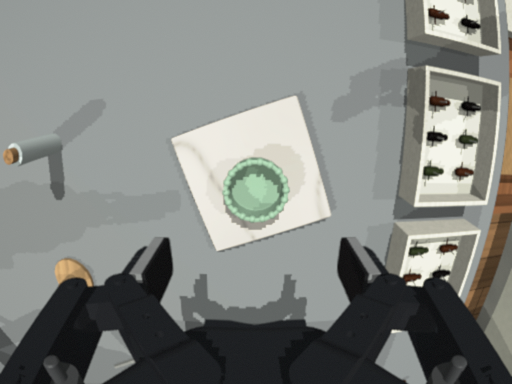

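Call:
send_rows:
  targets: [-30,-56,10,0,0,0,85,-60,-112,20,0,0,0,85,-90,-168,30,0,0,0,85,-121,-226,30,0,0,0,85,-121,-226,30,0,0,0,85,-121,-226,30,0,0,0,85,-121,-226,30,0,0,0,85]

```text
t: 6.68
tcp_pos: [0.4212, -0.3102, 0.2723]
tool_rot: [-0.0, 0.707, 0.708, 0.0]
wrist_force: [0.9, 0.2, 0.1]
width: 0.0851
gripper_force: 0.0
```

Run:
```python
from h import *
c,s=wl('w3'); p=np.array(W(c,s,[(171,139),(298,96),(331,215),(217,251)],.01)); print('slab',p.mean(0))
c,s=wlook('w4'); print(s['tcp_pos'],s['t'],s['tool_rot'])
```

```text
slab [ 644.725 -185.75 ]
[ 0.42116805 -0.3102266   0.27234137] 6.675 [-1.64469355e-04  7.06508534e-01  7.07704493e-01  1.20753781e-04]
```

View pics/w4.png

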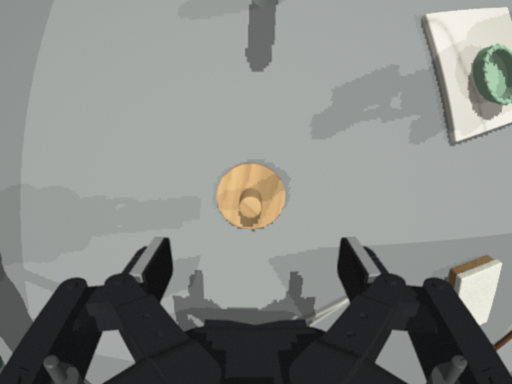

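Run:
```python
from h import *
c,s=wl('w4'); print(W(c,s,[(250,206)],.03),W(c,s,[(251,196.5)],.005))
```

```text
[[417.2, -314.8]] [[417.6, -315.3]]
```

Call:
send_rows:
  targets: [-5,-4,40,0,0,0,60,-5,-4,75,0,0,0,60,-5,-4,90,0,0,0,40,-5,-4,90,0,0,0,40,-5,-4,90,0,0,0,5,-5,-4,90,0,0,0,5,-5,-4,90,0,0,0,5,-5,-4,90,0,0,0,5,-5,-4,90,0,0,0,5,-5,-4,90,0,0,0,5]

```text
t: 7.98
tcp_pos: [0.4165, -0.3162, 0.184]
tool_rot: [0.001, 0.707, 0.707, 0.0]
wrist_force: [0.1, 2.3, 7.5]
width: 0.0158
gripper_force: 58.7
```

Call:
send_rows:
  targets: [0,0,-30,0,0,0,5,0,0,-70,0,0,0,5,30,56,-100,0,0,0,5,60,112,-110,0,0,0,5,95,170,-110,0,0,0,5,110,210,-110,0,0,0,5,126,229,-110,0,0,0,5,126,229,-110,0,0,0,5,126,229,-110,0,0,0,5,126,229,-110,0,0,0,5]

```text
t: 9.22
tcp_pos: [0.644, -0.1912, 0.2931]
tool_rot: [0.0, 0.708, 0.706, -0.0]
wrist_force: [-0.4, -0.6, -0.1]
width: 0.0156
gripper_force: 58.6
```

Run:
```python
from h import *
c,s=wlook('w5'); print(s['tcp_pos'],s['t'],s['tool_rot'],s['width'])
```

```text
[ 0.64402817 -0.19122563  0.29309562] 9.225 [ 1.16613540e-04  7.07744314e-01  7.06468645e-01 -1.63072561e-04] 0.015619840144408082
```

View pics/w5.png

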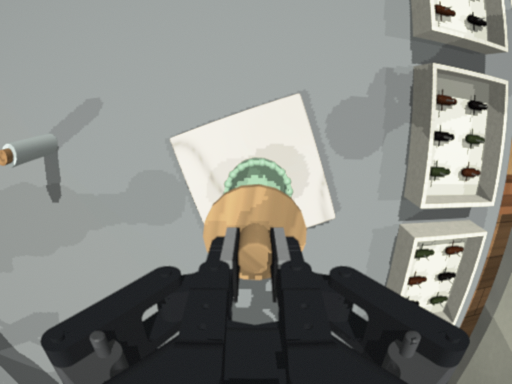

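Run:
```python
from h import *
c,s=wl('w5'); print(W(c,s,[(255,233.5),(255,184)],.114),W(c,s,[(204.5,230),(305.5,230)],.114))
print('dish top edge',W(c,s,[(258,157)],.032))
```

```text
[[643.9, -189.3], [644.0, -160.7]] [[615.7, -187.4], [672.1, -187.5]]
dish top edge [[646.3, -161.6]]
```

Call:
send_rows:
  targets: [0,2,30,0,0,0,5,0,2,60,0,0,0,5,0,2,72,0,0,0,5,0,2,76,0,0,0,5,0,2,76,0,0,0,5,0,2,76,0,0,0,5,0,2,76,0,0,0,30,0,2,76,0,0,0,40,0,2,76,0,0,0,40,0,2,50,0,0,0,50,0,2,10,0,0,0,85,0,2,0,0,0,0,85,0,2,0,0,0,0,85]

```text
t: 10.9
tcp_pos: [0.647, -0.19, 0.2932]
tool_rot: [0.0, 0.707, 0.707, 0.0]
wrist_force: [-0.3, -0.3, -0.5]
width: 0.0851
gripper_force: 0.0
```

Run:
```python
from h import *
c,s=wlook('w6'); print(s['tcp_pos'],s['t'],s['tool_rot'],s['width'])
im=np.zeros((288,700,3),np.uint8); im[:, :340]=cv2.resize(c['color'][100:244,170:340],None,fx=2,fy=2)
d=cam('side'); im[:280,345:695]=cv2.resize(d['color'][200:280,300:400],None,fx=3.5,fy=3.5); save('w6c',im)
```

```text
[ 0.6470218  -0.19003014  0.29320052] 10.9 [4.31121068e-04 7.07126619e-01 7.07086736e-01 3.27197526e-04] 0.08507219917087912
```

View pics/w6c.png

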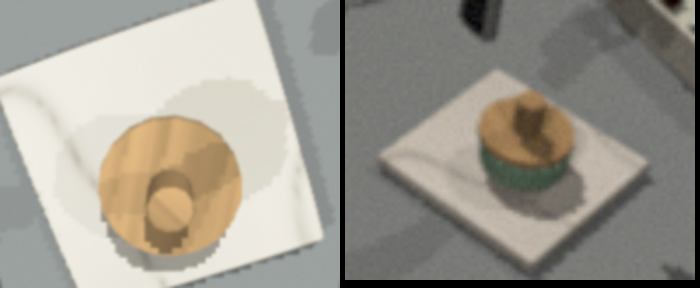

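Call:
send_rows:
  targets: [50,0,-50,0,0,0,85,100,-2,-90,0,0,0,85,150,-4,-110,0,0,0,85,200,-6,-110,0,0,0,85,250,-7,-110,0,0,0,85,300,-7,-110,0,0,0,85,300,-7,-110,0,0,0,85,300,-7,-110,0,0,0,85,300,-7,-110,0,0,0,85,300,-7,-110,0,0,0,85]

```text
t: 12.25
tcp_pos: [0.6401, 0.1089, 0.4026]
tool_rot: [0.0, 0.708, 0.707, -0.0]
wrist_force: [-0.6, 0.1, 0.1]
width: 0.0851
gripper_force: 0.0
```

Run:
```python
from h import *
c,s=wlook('w7'); print(s['tcp_pos'],s['t'],s['tool_rot'])
S=load('side0'); print(ray(S,185,151.7,.03),ray(S,177.5,156.3,.021),ray(S,170.8,160.8,.012))
```

```text
[0.64009514 0.10888444 0.40256195] 12.25 [ 4.14856876e-08  7.07677180e-01  7.06535909e-01 -1.35745659e-04]
[0.41892046 0.29142663 0.03      ] [0.39622162 0.29134944 0.021     ] [0.37574997 0.2908575  0.012     ]
```

View pics/w7.png

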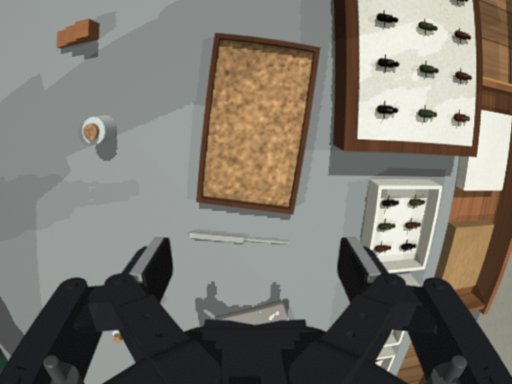

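Run:
```python
from h import *
c,s=wl('w7'); p=np.array(W(c,s,[(215,33),(320,47),(293,213),(197,202)],.02)); print(p,p.mean(0))
print('yaw',np.arctan2(*(p[1]-p[0])[::-1]),np.arctan2(*(p[2]-p[3])[::-1]),np.arctan2(*(p[0]-p[3])[::-1])-np.pi/2,np.arctan2(*(p[1]-p[2])[::-1])-np.pi/2)
hsv=cv2.cvtColor(c['color'],cv2.COLOR_RGB2HSV); m=cv2.inRange(hsv,(0,40,40),(25,255,255))
m2=cv2.inRange(hsv,(5,80,50),(20,255,255))[60:190,215:300]
for k in cv2.findContours(m,0,1)[0]:
    if cv2.contourArea(k)>60: r=cv2.minAreaRect(k); print(np.round(r[0]),np.round(r[1]),r[2],W(c,s,[r[0]],.02))
print('squat',W(c,s,[(92,131)],.044))
```

```text
[[593.2 267. ]
 [717.  250.9]
 [688.4  43.5]
 [565.7  58.5]] [641.075 154.975]
yaw -0.12932266356849334 -0.12164578985662933 -0.13113755052103127 -0.13703354255950595
[407. 366.] [43. 27.] 70.01689147949219 [[950.2, -303.9]]
[118. 338.] [9. 9.] 45.0 [[391.7, -204.0]]
[382. 247.] [ 7. 15.] 75.96376037597656 [[822.0, -11.6]]
[412. 224.] [ 7. 15.] 78.69007110595703 [[865.5, 22.7]]
[483. 217.] [ 69. 191.] 12.804265975952148 [[1010.7, 26.6]]
[ 90. 131.] [16. 15.] 90.0 [[422.8, 156.0]]
[462. 117.] [ 8. 15.] 90.0 [[929.3, 180.4]]
[255. 123.] [107. 172.] 7.969610214233398 [[640.4, 156.8]]
[77. 32.] [23. 46.] 75.96376037597656 [[403.8, 293.0]]
[422.  78.] [156. 178.] 90.0 [[857.0, 225.7]]
squat [[439.8, 157.6]]
```

Call:
send_rows:
  targets: [25,-35,10,0,0,10,85,50,-70,30,0,0,20,85,75,-105,50,0,0,30,85,100,-140,70,0,0,40,85,125,-175,90,0,0,50,85,150,-210,112,0,0,60,85,178,-236,112,0,0,70,85,178,-236,112,0,0,80,85,178,-236,112,0,0,90,85,178,-236,112,0,0,90,85,178,-236,112,0,0,90,85,178,-236,112,0,0,90,85]

```text
t: 13.8
tcp_pos: [0.4041, 0.2878, 0.2908]
tool_rot: [-0.0, 1.0, 0.001, -0.0]
wrist_force: [0.6, -0.8, -0.0]
width: 0.0854
gripper_force: 0.0
```

Run:
```python
from h import *
c,s=wlook('w8'); print(s['tcp_pos'],s['t'],s['tool_rot'],np.round(s['joints'],2))
```

```text
[0.40411422 0.28783925 0.29075383] 13.8 [-7.65516436e-05  9.99999530e-01  9.66322439e-04 -1.40485264e-05] [-0.93  0.28  0.21  2.12 -0.09  0.75 -2.23]
```

View pics/w8.png

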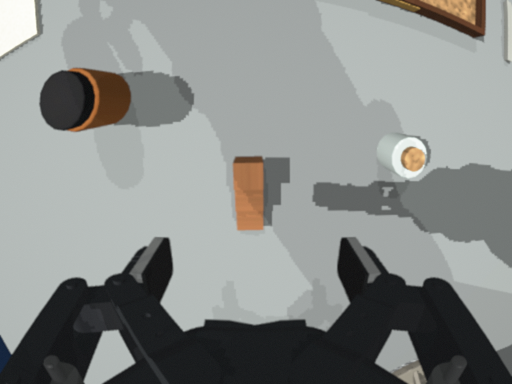

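Run:
```python
from h import *
c,s=wl('w8')
print(W(c,s,[(234,157),(263,156)],.0),W(c,s,[(234,158),(263,158)],.03),W(c,s,[(238,231),(264,230)],.012),W(c,s,[(238,231),(264,230)],0))
I=c['color'].astype(int); m=((I[...,0]-I[...,2])>60).astype(np.uint8); m[:140]=0;m[245:]=0;m[:,:215]=0;m[:,290:]=0
ys,xs=np.nonzero(m); print(ys.min(),ys.max())
for r in range(ys.min(),ys.max()+1,6): q=xs[ys==r]; print(r,q.min(),q.max())
print('squat',W(c,s,[(414,160)],.044))
```

```text
[[427.9, 306.5], [428.8, 280.5]] [[432.7, 304.4], [432.7, 281.4]] [[361.1, 303.3], [362.2, 279.3]] [[355.5, 304.0], [356.7, 278.9]]
162 229
162 236 261
168 234 262
174 234 262
180 234 262
186 234 262
192 235 262
198 235 262
204 235 262
210 236 262
216 237 262
222 237 262
228 237 262
squat [[436.4, 156.8]]
```

Call:
send_rows:
  targets: [-3,-5,50,0,0,0,70,-3,-5,90,0,0,0,60,-3,-5,110,0,0,0,60,-3,-5,115,0,0,0,60,-3,-5,115,0,0,0,60,-3,-5,115,0,0,0,10,-3,-5,115,0,0,0,10,-3,-5,115,0,0,0,10,-3,-5,115,0,0,0,10,-3,-5,115,0,0,0,10,-3,-5,115,0,0,0,10]

```text
t: 15.22
tcp_pos: [0.4012, 0.2932, 0.1767]
tool_rot: [-0.001, 1.0, 0.0, 0.0]
wrist_force: [-2.1, -1.8, 13.4]
width: 0.0229
gripper_force: 58.8
```

Call:
send_rows:
  targets: [0,0,-40,0,0,0,10,0,0,-80,0,0,0,10,40,20,-110,0,0,2,10,80,45,-110,0,0,4,10,120,68,-110,0,0,6,10,160,90,-110,0,0,7.5,10,200,112,-110,0,0,7.5,10,246,138,-110,0,0,7.5,10,246,138,-110,0,0,7.5,10,246,138,-110,0,0,7.5,10,246,138,-110,0,0,7.5,10]

```text
t: 16.6
tcp_pos: [0.6462, 0.1559, 0.2859]
tool_rot: [-0.0, 0.998, -0.065, -0.0]
wrist_force: [-0.3, 0.5, -1.0]
width: 0.023
gripper_force: 59.3
```

Run:
```python
from h import *
c,s=wlook('w9'); print(s['tcp_pos'],s['t'],R.from_quat(np.array(s['tool_rot'])[[1,2,3,0]]).as_matrix()[:2,0],s['width'])
```

```text
[0.64620223 0.15594064 0.28588632] 16.6 [ 0.99161937 -0.12919292] 0.022965357383247738
```

View pics/w9.png

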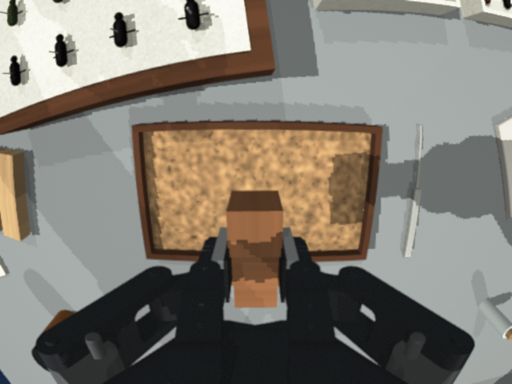

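Run:
```python
from h import *
c,s=wl('w9'); p=np.array(W(c,s,[(132,125),(382,125),(367,261),(147,261)],.02)); print(p.tolist(),p.mean(0))
z=s['tcp_pos'][2]-.1767
print('blk high bottom',W(c,s,[(231,191),(279,191)],z),'top',W(c,s,[(228,210),(283,210)],z+.03),'low end',W(c,s,[(236,306),(277,306)],z+.012))
```

```text
[[716.5, 250.7], [689.4, 42.2], [561.1, 57.5], [589.0, 268.3]] [639.    154.675]
blk high bottom [[674.7, 164.7], [671.5, 139.9]] top [[675.4, 163.6], [672.4, 140.4]] low end [[609.4, 171.7], [606.3, 148.3]]
```

Call:
send_rows:
  targets: [0,0,40,0,0,0,10,0,0,80,0,0,0,10,0,0,95,0,0,0,10,0,0,99,0,0,0,10,0,0,99,0,0,0,10,0,0,99,0,0,0,10,0,0,99,0,0,0,30,0,0,99,0,0,0,45,0,0,99,0,0,0,45,0,0,60,0,0,0,45,0,0,10,0,0,0,60,0,0,-10,0,0,0,85,0,0,-10,0,0,0,85]

```text
t: 18.27
tcp_pos: [0.6473, 0.1551, 0.2972]
tool_rot: [-0.001, 0.998, -0.065, 0.001]
wrist_force: [-0.6, 1.0, -1.4]
width: 0.0846
gripper_force: 0.0
```

Call:
send_rows:
  targets: [-35,5,0,0,0,-10,85,-70,9,0,0,0,-20,85,-105,13,0,0,0,-30,85,-140,18,0,0,0,-40,85,-175,22,0,0,0,-50,85,-206,26,0,0,0,-60,85,-206,26,0,0,0,-70,85,-206,26,0,0,0,-80,85,-206,26,0,0,0,-90,85,-206,26,0,0,0,-90,85,-206,26,0,0,0,-90,85,-206,26,0,0,0,-90,85]

```text
t: 19.77
tcp_pos: [0.4393, 0.1561, 0.2955]
tool_rot: [-0.0, 0.753, 0.658, -0.0]
wrist_force: [-0.3, 0.4, -0.8]
width: 0.0851
gripper_force: 0.0
```

```bash
cat >> h.py <<'E'
def cork(c,roi):
    I=c['color'].astype(int); m=((I[...,0]-I[...,2])>45).astype(np.uint8); M=np.zeros_like(m); u0,u1,v0,v1=roi; M[v0:v1,u0:u1]=m[v0:v1,u0:u1]
    return [(cv2.minEnclosingCircle(k),cv2.contourArea(k)) for k in cv2.findContours(M,0,1)[0] if cv2.contourArea(k)>30]
E
python3 - <<'E'
from h import *
c,s=wlook('w10'); print(s['tcp_pos'],s['t'],R.from_quat(np.array(s['tool_rot'])[[1,2,3,0]]).as_matrix()[:2,0],s['joints'])
for (o,r),a in cork(c,(150,360,80,300)): print(o,r,a,W(c,s,[o],.044))
E
```

```text
[0.43925685 0.1561209  0.29545134] 19.775 [0.13285206 0.99113585] [-0.44143197  0.23140781 -0.04322018  2.16234375  0.01446391  0.74858564
 -0.62734965]
(252.76470947265625, 194.7058868408203) 13.003288269042969 473.0 [[437.4, 157.7]]
```

Call:
send_rows:
  targets: [1,-2,50,0,0,0,85,1,-2,90,0,0,0,75,1,-2,110,0,0,0,70,1,-2,115,0,0,0,65,1,-2,115,0,0,0,60,1,-2,115,0,0,0,45,1,-2,115,0,0,0,25,1,-2,115,0,0,0,25,1,-2,115,0,0,0,25,1,-2,115,0,0,0,25,1,-2,115,0,0,0,25]

```text
t: 21.2
tcp_pos: [0.4378, 0.1575, 0.1818]
tool_rot: [0.0, 0.752, 0.659, 0.001]
wrist_force: [-2.0, -1.2, 12.9]
width: 0.0343
gripper_force: 58.4
```

Call:
send_rows:
  targets: [0,0,-25,0,0,0,25,0,0,-55,0,0,0,25,0,10,-80,0,0,0,25,-6,40,-90,0,0,0,25,-12,75,-90,0,0,0,25,-18,110,-90,0,0,0,25,-24,145,-90,0,0,0,25,-30,180,-90,0,0,0,25,-36,202,-90,0,0,0,25,-36,202,-90,0,0,0,25,-36,202,-90,0,0,0,25,-36,202,-90,0,0,0,25]

```text
t: 22.7
tcp_pos: [0.6325, 0.0958, 0.271]
tool_rot: [-0.0, 0.752, 0.66, 0.0]
wrist_force: [-0.6, -0.0, -0.7]
width: 0.0345
gripper_force: 59.8
```

Run:
```python
from h import *
c,s=wlook('w11'); print(s['tcp_pos'],s['t'],s['width'])
for (o,r),a in cork(c,(225,285,220,300)): print(o,r,a,W(c,s,[o],s['tcp_pos'][2]-.18+.044))
```

```text
[0.63246882 0.09575755 0.27099583] 22.7 0.034528635920561594
(254.6107940673828, 275.7841796875) 23.464950561523438 1599.0 [[632.5, 98.0]]
```

Call:
send_rows:
  targets: [0,0,40,0,0,0,25,0,0,65,0,0,0,25,0,0,76,0,0,0,25,0,0,79,0,0,0,25,0,0,79,0,0,0,25,0,0,79,0,0,0,25,0,0,79,0,0,0,38,0,0,79,0,0,0,50,0,0,79,0,0,0,60,0,0,79,0,0,0,60,0,0,40,0,0,0,60,0,0,0,0,0,0,60,0,0,-40,0,0,0,60,0,0,-40,0,0,0,60]

```text
t: 24.5
tcp_pos: [0.6339, 0.0954, 0.3141]
tool_rot: [0.001, 0.752, 0.659, 0.002]
wrist_force: [0.5, -0.2, 0.2]
width: 0.06
gripper_force: 0.0
```

Run:
```python
from h import *
c,s=wlook('w12'); print(s['tcp_pos'],s['t'])
I=c['color'].astype(int); g=((I.max(2)-I.min(2))<25)&(I.min(2)>140); m=np.zeros(g.shape,np.uint8); m[150:260,200:310]=g[150:260,200:310]
k=max(cv2.findContours(m,0,1)[0],key=cv2.contourArea); o,r=cv2.minEnclosingCircle(k); print(o,r,W(c,s,[o],.04))
```

```text
[0.63391324 0.09538826 0.31405432] 24.5
(254.5, 246.5) 55.91521453857422 [[627.3, 40.1]]
```

Call:
send_rows:
  targets: [-40,-25,0,0,0,0,85,-80,-50,0,0,0,0,85,-120,-75,0,0,0,0,85,-160,-100,0,0,0,0,85,-200,-125,0,0,0,0,85,-235,-150,0,0,0,0,85,-267,-169,0,0,0,0,85,-267,-169,0,0,0,0,85,-267,-169,0,0,0,0,85,-267,-169,0,0,0,0,85]

```text
t: 25.8
tcp_pos: [0.4312, -0.1466, 0.3104]
tool_rot: [-0.0, 0.751, 0.66, -0.0]
wrist_force: [0.3, -1.0, 0.2]
width: 0.0847
gripper_force: 0.0
```

Run:
```python
from h import *
c,s=wlook('w13'); print(s['tcp_pos'],s['t'],R.from_quat(np.array(s['tool_rot'])[[1,2,3,0]]).as_matrix()[:2,0])
for (o,r),a in cork(c,(190,320,80,300)): print(o,r,a,W(c,s,[o],.075))
```

```text
[ 0.43117451 -0.14658938  0.31037538] 25.8 [0.12919039 0.9916198 ]
(251.5991668701172, 202.9049530029297) 10.191865921020508 273.0 [[428.5, -146.0]]
```

Call:
send_rows:
  targets: [0,-3,40,0,0,0,85,0,-3,75,0,0,0,70,0,-3,100,0,0,0,60,0,-3,110,0,0,0,60,0,-3,110,0,0,0,50,0,-3,110,0,0,0,35,0,-3,110,0,0,0,25,0,-3,110,0,0,0,12,0,-3,110,0,0,0,12,0,-3,110,0,0,0,12,0,-3,110,0,0,0,12]

```text
t: 27.22
tcp_pos: [0.428, -0.1471, 0.2015]
tool_rot: [0.001, 0.752, 0.659, 0.0]
wrist_force: [-1.6, 1.5, 10.9]
width: 0.0205
gripper_force: 58.1
```

Call:
send_rows:
  targets: [0,0,-25,0,0,0,12,0,0,-60,0,0,0,12,10,5,-90,0,0,0,12,40,20,-110,0,0,0,12,80,36,-110,0,0,0,12,120,54,-110,0,0,0,12,160,72,-110,0,0,0,12,200,90,-110,0,0,0,12,240,107,-110,0,0,0,12,280,125,-110,0,0,0,12,320,142,-110,0,0,0,12,355,158,-110,0,0,0,12,386,172,-110,0,0,0,12,386,172,-110,0,0,0,12,386,172,-110,0,0,0,12,386,172,-110,0,0,0,12,386,172,-110,0,0,0,12]

```text
t: 29.35
tcp_pos: [0.6485, 0.2125, 0.311]
tool_rot: [0.0, 0.752, 0.659, 0.0]
wrist_force: [0.2, -0.1, -0.8]
width: 0.0206
gripper_force: 58.7
```

Run:
```python
from h import *
c,s=wlook('w14'); print(s['tcp_pos'],s['t'],s['width'],s['gripper_force'])
for (o,r),a in cork(c,(220,290,200,340)): print(o,r,a,W(c,s,[o],s['tcp_pos'][2]-.2+.075))
```

```text
[0.6485123  0.2125081  0.31099049] 29.35 0.020574226678405156 58.67551267147064
(232.5, 307.5) 6.5193023681640625 39.5 [[638.5, 207.2]]
(279.5, 306.0) 6.103377819061279 53.5 [[657.6, 205.5]]
(255.36514282226562, 293.1514587402344) 24.29486083984375 1192.0 [[648.7, 213.6]]
(254.5, 215.5) 37.822052001953125 1153.0 [[652.8, 246.6]]
```

Call:
send_rows:
  targets: [0,0,40,0,0,0,12,0,0,75,0,0,0,12,0,0,92,0,0,0,12,0,0,97,0,0,0,12,0,0,99,0,0,0,12,0,0,99,0,0,0,12,0,0,99,0,0,0,12,0,0,99,0,0,0,24,0,0,99,0,0,0,32,0,0,99,0,0,0,45,0,0,99,0,0,0,60,0,0,99,0,0,0,60,0,0,60,0,0,0,60,0,0,20,0,0,0,60,0,0,-30,0,0,0,60,-60,0,-80,0,0,0,60,-120,0,-80,0,0,0,60,-120,0,-80,0,0,0,60,-120,0,-80,0,0,0,60]

```text
t: 31.78
tcp_pos: [0.6329, 0.0937, 0.3909]
tool_rot: [-0.0, 0.752, 0.659, 0.0]
wrist_force: [0.1, 0.4, -0.1]
width: 0.0603
gripper_force: 0.0
```

Run:
```python
from h import *
c,s=wlook('w15'); d=cam('side'); print(s['tcp_pos'],s['t'])
im=np.zeros((560,800,3),np.uint8); im[:384,:512]=c['color']
im[0:320,520:800]=cv2.resize(d['color'][90:250,225:365],None,fx=2,fy=2); im[390:550,520:720]=cv2.resize(d['color'][200:280,300:400],None,fx=2,fy=2)
save('fin',im)
```

```text
[0.63289722 0.09370888 0.39086521] 31.775
```

View pics/fin.png

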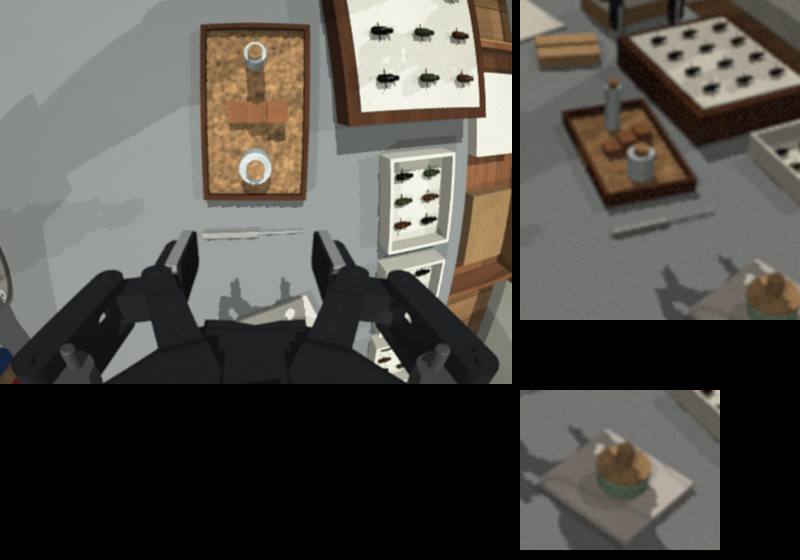

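The last picture shows the block centred at (257,112) with the tall vial at (255,55) and the squat vial at (255,168), all upright in one row. The dish sits on the slab with its lid on. I'm handing it in.

```bash
python3 -c "
from plant import env
print(env.hand_in())"
```

```text
the job is handed in; nothing more can be done
None
```

The pinning station is set out and handed in: the final pictures show every piece in place and upright, with the probe and jar not touched, though the hand-in returned no verdict.

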